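# Tip the day tabs up to the dark steel pin

### The arm

A 6-joint arm with a two-finger parallel gripper is mounted at the origin on a cart in front of the work surface, level with it; the furniture and walls round the work are solid. World frame = base frame: x ahead of the robot, y to its left, z up, the work surface at z = 0. Lengths are in mm, angles in rad, forces in N, time in s.
With the tool pointing down it reaches from about 350 to 775 mm from the base axis. Payload 7.3 kg.
Tool frame: the origin (TCP) lies midway between the tips of the shut fingers; the grasp point (between the pads) lies 19 mm behind it (grip_depth is the distance from the TCP to the grasp point, in mm); z points along the fingers, y is the direction in which the jaws open and shut (so a half turn about z gives the same grasp; the last joint's range is limited). The gripper opens to 92 mm and grips with 3 to 60 N. Pads are 19 mm wide; open, the fingers measure 130 mm over their backs; the gripper's body (75 mm by 190 mm) begins 47 mm behind the grasp point.
Start: joints at [1.001, 0.342, 1.524, -0, 1.275, -0.146], TCP at [215.883, 478.581, 226.741] pointing down, gripper open.
Joint ranges: [-2.53, 2.53], [-0.77, 2.02], [0.04, 2.7], [-1, 4.14], [0.28, 2.66], [-3.11, 3.11]. Speed limits (rad/s): [2.57, 2.57, 3.14, 3.14, 3.14, 3.14].

### API

Orientations are given as [roll, pitch, yaw] about the fixed x, y, z axes, in that order (R = Rz(yaw) Ry(pitch) Rx(roll)).
In Python, from plant import get_obs, capture, close_job, spot_in, silhouettes, mark_of, grip_depth gives the robot as it stands.
- The arm moves only by the tool servo_tool, never from a script. Its arguments are lists of equal length, an entry for each row: "slide": the shift along the tool's x, y, z normalised to -1 to 1, where 1 is 20 cm, a list of three; "rot": the turn, a rotation vector about the tool's x, y, z normalised to -1 to 1, where 1 is pi rad, a list of three; "claw": the finger opening in mm, from 0 to 91.8. A call has 1 to 5 rows; each row is the pose to reach, as a shift and turn from the pose commanded when the call began, along the tool's axes at that moment, turning the shorter way round; what a row does not reach only later rows make up. A row lasts 1/8 s, in which the tool goes at most 62.5 mm and 10.7 degrees, less where a joint would pass 70% of its speed; a pose out of reach is approached as far as the arm can. A call with a number of a shift or a turn outside -1 to 1 is refused whole. A call with a gripper value outside its range is refused whole. The fingers move at their own pace and stop on an object; the grip force is fixed at half the most. Time passes only in rows, so rows that repeat a pose let the fingers close. It gives the time, the measured TCP pose, the force and the opening at its end, in the units of the state.
- get_obs(): the state, without advancing time (a new reading comes with each control period).
- capture(name): name is "scene" or "top"; returns a dict with "frame" (480x640x3 uint8, red, green, blue), "depth" (480x640 float32, mm along the optical axis (not along the pixel's ray), 0 where there is no reading), "vertical_fov" (degrees; the focal length in pixels is half the picture's height over the tangent of half this angle, whatever the lens; pixels are square), "cx", "cy" (the principal point, pixels), "D" ([k1, k2, p1, p2, k3] as OpenCV has them; the pictures are not rectified), "position" and "rotation" of the camera in the world. Camera axes: x right, y down, z forward; pixel columns grow to the right and rows downward; lengths in mm; the calibration is good to about 2 mm. A picture is of the moment at which its call begins.
- close_job(): hands the job in, once; it reports no verdict.
Trained networks look in the newest picture that a camera, given by its name, has taken for a name from the list of things; names that differ only in an ending like _2 or _b are one class to them, and where a whole thing is asked for, a point or a joint stands for the part that bears it (a point fixed in the world has none). Each returns a list of dicts, best first, with "confidence" (0 to 1); they miss things now and then, are a little off and sometimes report something else, mostly with a low value. They report only what shows in the picture. A call takes as long as a camera call.
- spot_in(query, camera): "box" ([left, top, right, bottom] in pixels, round what is visible of it).
- silhouettes(query, camera): "pixels" (480x640 bool, what is visible of it) and "box" ([left, top, right, bottom] in pixels, round what is visible of it).
- mark_of(query, camera): "xy" ([column, row] in pixels: a listed point, or the origin of a listed thing).
The state is a dict: "time": time; "joint_positions": joint angles; "dq": joint speeds; "tau": joint torques, N m; "tool_pos": TCP position; "tcp_rot": TCP orientation; "contact_force": force on the tool from outside, world axes, zero at the start; "moment": the same for the moment, N m; "grip_width": finger opening in mm.
Only numpy, scipy, OpenCV 4.12 (cv2) and the standard library are available. Lean on these libraries where they do the work, as an engineer would, in place of code of your own. Each camera call takes 0.05 s, during which the arm holds its last target. There are 200 camera calls.

### The job

Bring the wooden day counter up to date without grasping anything: with the shut fingertips, trace along the curved row of standing tabs from the end with the small wooden knob and gently tip each tab over in turn, one after another, so that every tab up to the dark steel pin lies flat. Leave the tabs past the pin standing, do not push hard on the board, its tabs or the pin, and do not move or pick up any of the things around.

Things in the scene. Friction and masses are not known exactly. Their poses are not given: they have to be found in the camera images.
- board: light wooden board fixed on the table, 146 (x) by 354 (y) by 16 mm thick; origin at its underside, 3 mm from the centre; at yaw 0 x points away from the robot, y left. Six wooden tabs stand in a row on a dark inlaid arc (radius 200 mm, bulging to +x), 50 mm apart. A small wooden knob (24 mm across, top 31 mm above the table) marks the row's beginning, at the +y end, 45 mm before the first tab
- pin: dark steel pin with a knob head, 45 mm tall, 18 mm across, fixed upright on the board 34 mm outside the arc (+x side), half-way between two neighbouring tabs: third and fourth, fourth and fifth, or fifth and sixth (the two other places hold flat wooden plugs 3.5 mm high). Origin at its foot, on the board's top. The tabs from the wooden knob up to the pin are to be laid down
- tab1_foot (a point): hinge line of the first tab (counted from the wooden knob) at the middle of the tab's width, 21 mm above the table, on the inlaid line. The tab is a wooden leaf 30 mm wide across the row, 5 mm thick, with a rounded top 40 mm above its hinge (standing, its top is about 60 mm above the table)
- tab1 (a joint): angle of the first tab: 0 standing, leaning 0.2 rad back toward the wooden knob against a stop (it cannot go farther back); grows as it tips along the row away from the knob; past 0.2 it falls by its own weight and lies nearly flat at 1.7, reaching 40 mm along the row, top below 30 mm above the table. It swings freely: a fraction of a newton tips it
- tab2_foot (a point): hinge line of the second tab (counted from the wooden knob) at the middle of the tab's width, 21 mm above the table, on the inlaid line. The tab is a wooden leaf 30 mm wide across the row, 5 mm thick, with a rounded top 40 mm above its hinge (standing, its top is about 60 mm above the table)
- tab2 (a joint): angle of the second tab: 0 standing, leaning 0.2 rad back toward the wooden knob against a stop (it cannot go farther back); grows as it tips along the row away from the knob; past 0.2 it falls by its own weight and lies nearly flat at 1.7, reaching 40 mm along the row, top below 30 mm above the table. It swings freely: a fraction of a newton tips it
- tab3_foot (a point): hinge line of the third tab (counted from the wooden knob) at the middle of the tab's width, 21 mm above the table, on the inlaid line. The tab is a wooden leaf 30 mm wide across the row, 5 mm thick, with a rounded top 40 mm above its hinge (standing, its top is about 60 mm above the table)
- tab3 (a joint): angle of the third tab: 0 standing, leaning 0.2 rad back toward the wooden knob against a stop (it cannot go farther back); grows as it tips along the row away from the knob; past 0.2 it falls by its own weight and lies nearly flat at 1.7, reaching 40 mm along the row, top below 30 mm above the table. It swings freely: a fraction of a newton tips it
- tab4_foot (a point): hinge line of the fourth tab (counted from the wooden knob) at the middle of the tab's width, 21 mm above the table, on the inlaid line. The tab is a wooden leaf 30 mm wide across the row, 5 mm thick, with a rounded top 40 mm above its hinge (standing, its top is about 60 mm above the table)
- tab4 (a joint): angle of the fourth tab: 0 standing, leaning 0.2 rad back toward the wooden knob against a stop (it cannot go farther back); grows as it tips along the row away from the knob; past 0.2 it falls by its own weight and lies nearly flat at 1.7, reaching 40 mm along the row, top below 30 mm above the table. It swings freely: a fraction of a newton tips it
- tab5_foot (a point): hinge line of the fifth tab (counted from the wooden knob) at the middle of the tab's width, 21 mm above the table, on the inlaid line. The tab is a wooden leaf 30 mm wide across the row, 5 mm thick, with a rounded top 40 mm above its hinge (standing, its top is about 60 mm above the table)
- tab5 (a joint): angle of the fifth tab: 0 standing, leaning 0.2 rad back toward the wooden knob against a stop (it cannot go farther back); grows as it tips along the row away from the knob; past 0.2 it falls by its own weight and lies nearly flat at 1.7, reaching 40 mm along the row, top below 30 mm above the table. It swings freely: a fraction of a newton tips it
- tab6_foot (a point): hinge line of the sixth tab (counted from the wooden knob) at the middle of the tab's width, 21 mm above the table, on the inlaid line. The tab is a wooden leaf 30 mm wide across the row, 5 mm thick, with a rounded top 40 mm above its hinge (standing, its top is about 60 mm above the table)
- tab6 (a joint): angle of the sixth tab: 0 standing, leaning 0.2 rad back toward the wooden knob against a stop (it cannot go farther back); grows as it tips along the row away from the knob; past 0.2 it falls by its own weight and lies nearly flat at 1.7, reaching 40 mm along the row, top below 30 mm above the table. It swings freely: a fraction of a newton tips it
- clay_token0: pale round clay token, 36 mm across, 9 mm high, lying loose on the board inside the curve; origin under its centre
- clay_token1: reddish round clay token, 36 mm across, 9 mm high, lying loose on the board inside the curve; origin under its centre
- balm_tin: low round green tin, 62 mm across, 24 mm high, on the table left of the board; bystander
- roller_a: small round brown bottle with black cap, 27 mm across, 78 mm high, right of the board; bystander
- roller_b: small round dark green bottle with black cap, 27 mm across, 78 mm high, right of the board; bystander
- scoop: wooden scoop, 114 mm long, 18 mm high, on the table right of the board; bystander
- matchbox: small closed box, 36x54x17 mm, right of the board; bystander
- call_bell: brass counter bell, 72 mm across, 61 mm high, right of the board; bystander

How it is judged:
By the outcome, as a careful person would: the job done as asked, in the order asked, and still so for the second after the job is handed in, with the robot touching nothing.
It also fails if it takes over 40 s, if anything falls off the work surface, if the arm or the gripper's body presses on something with over 40 N, if the wrist force passes 120 N, or if a joint passes its speed limit or range.

## Working session

There is one attempt and no reset: what is moved stays moved. The work goes in short steps, Python scripts to look and compute and a tool call to move; the robot and the scene stay as the last step left them, time stands still between calls to the robot, and variables do not carry over. Pictures are saved under pics/ and viewed, about 8 in all and at most 12, crops included, and the job is handed in when it is done.

Besides the shell and the picture viewer there is one more tool, called after ">>>" by a JSON object that holds its "name" and its "arguments", one argument or row to a line. servo_tool: Moves the arm, as the interface text tells. Scaled input: -1 to 1 covers 20 cm each way for a shift and pi rad each way for a turn. Its arguments: {"type":"object","properties":{"slide":{"type":"array","items":{"type":"array","items":{"type":"number"}}},"rot":{"type":"array","items":{"type":"array","items":{"type":"number"}}},"claw":{"type":"array","items":{"type":"number"}}},"required":["slide","rot","claw"]}

```bash
mkdir -p pics
cat > h.py <<'E'
import numpy as np, cv2
from plant import *
def K(c):
    h,w=c["frame"].shape[:2]; f=h/2/np.tan(np.radians(c["vertical_fov"])/2)
    return np.array([[f,0,c["cx"]],[0,f,c["cy"]],[0,0,1.]])
def ray(c,xy):
    p=cv2.undistortPoints(np.array([[xy]],float),K(c),np.array(c["D"],float))[0,0]
    return np.array([p[0],p[1],1.])
def at_z(c,xy,z):
    R=np.array(c["rotation"]);p=np.array(c["position"],float)
    d=R@ray(c,xy); return p+d*(z-p[2])/d[2]
def proj(c,X):
    R=np.array(c["rotation"]);p=np.array(c["position"],float)
    q=(np.atleast_2d(X)-p)@R
    return cv2.projectPoints(q,np.zeros(3),np.zeros(3),K(c),np.array(c["D"],float))[0][:,0]
def save(c,n): cv2.imwrite("pics/"+n,c["frame"][:,:,::-1])
E
python3 - <<'E'
from h import *
np.set_printoptions(precision=2,suppress=True)
print(get_obs())
for n in("top","scene"):
    c=capture(n);save(c,n+"0.png");print(n,c["position"],np.array(c["rotation"]).tolist() and "",c["vertical_fov"])
    for q,z in [(f"tab{i}_foot",21) for i in range(1,7)]+[("pin",16),("board",0)]:
        for r in mark_of(q,n)[:2]: print(q,np.round(r["xy"]),round(r["confidence"],2),at_z(c,r["xy"],z)[:2])
E
```

```text
{'time': 0.0, 'joint_positions': array([ 1.  ,  0.34,  1.53, -0.  ,  1.28, -0.15]), 'dq': array([-0.,  0.,  0., -0.,  0.,  0.]), 'tau': array([  0.  , -43.12, -24.42,   0.07,   0.06,  -0.  ]), 'tool_pos': array([215.66, 478.21, 226.05]), 'tcp_rot': array([-3.14, -0.  ,  2.72]), 'contact_force': array([ 0.15,  0.51, -0.14]), 'moment': array([0.02, 0.01, 0.01]), 'grip_width': 91.8900628317909}
top [ 235.47 -124.73 1502.75]  44.07470512781989Traceback (most recent call last):
  File "<stdin>", line 7, in <module>
  File "h.py", line 11, in at_z
    d=R@ray(c,xy); return p+d*(z-p[2])/d[2]
                                       ~^^^
IndexError: invalid index to scalar variable.
```

Run:
```python
from h import *
for n in("top","scene"):
    c=capture(n);save(c,n+"0.png");print(n,c["position"],c["rotation"],c["D"],c["cx"],c["cy"])
    for q in [f"tab{i}_foot" for i in range(1,7)]+["pin","board"]:
        print(q,[(np.round(r["xy"],1),round(r["confidence"],2)) for r in mark_of(q,n)[:2]])
```

```text
top [ 235.47124655 -124.73410733 1502.75296966] [-2.90694041  0.00465918 -1.52644001] [-0.08164772  0.          0.          0.          0.        ] 315.20116049976446 234.22290637953236
tab1_foot [(array([210.4, 233.6]), 0.92), (array([432.4, 255.4]), 0.19)]
tab2_foot [(array([230.3, 229.9]), 0.69)]
tab3_foot [(array([248.9, 228.2]), 0.57)]
tab4_foot [(array([270. , 235.5]), 0.88)]
tab5_foot [(array([282.5, 242.8]), 0.77)]
tab6_foot [(array([300.2, 257.3]), 0.97), (array([417.2, 207.2]), 0.49)]
pin [(array([298.5, 241.4]), 0.42)]
board [(array([258.4, 245.1]), 0.6)]
scene [  62.5481217  -841.8942974   765.89131816] [-2.24715893  0.01087468 -0.59978393] [0.04250829 0.         0.         0.         0.        ] 317.7808278948555 246.7262693785054
tab1_foot [(array([269.1, 208.7]), 0.75)]
tab2_foot [(array([283. , 213.4]), 0.91), (array([406.9, 403.3]), 0.15)]
tab3_foot [(array([288.5, 222.7]), 0.67)]
tab4_foot [(array([297.2, 229.7]), 0.87)]
tab5_foot []
tab6_foot [(array([297.1, 255.6]), 0.85), (array([365.7, 363. ]), 0.32)]
pin [(array([309.9, 247.1]), 0.45)]
board [(array([285. , 232.4]), 0.91)]
```

View pics/top0.png

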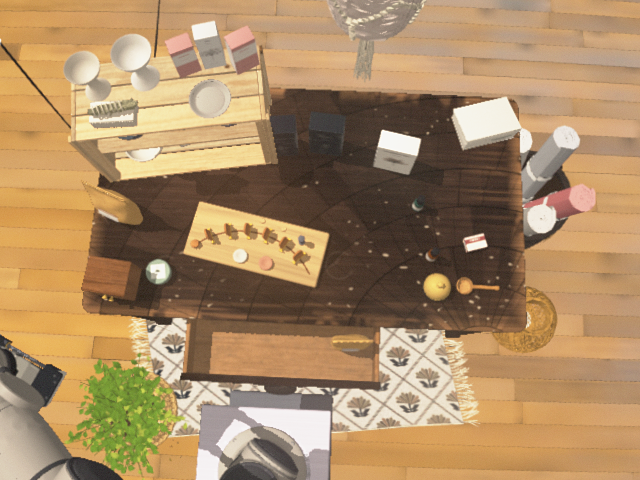

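View pics/scene0.png

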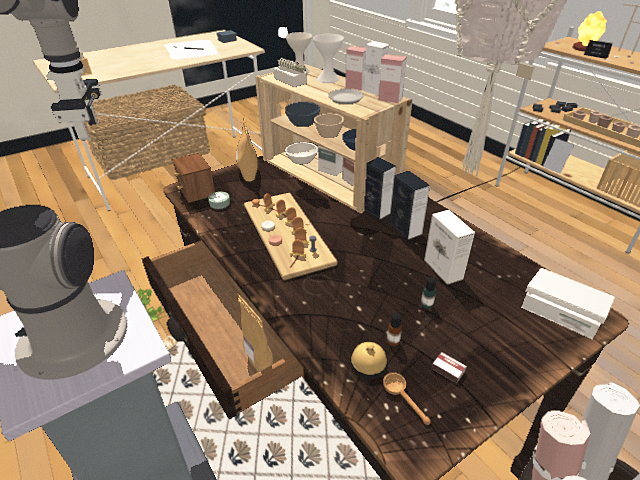

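```bash
sed -i 's/np.array(c\["rotation"\])/rot(c)/' h.py
cat >> h.py <<'E'
from scipy.spatial.transform import Rotation as Ro
def rot(c): return Ro.from_euler("xyz",c["rotation"]).as_matrix()
def arc(p,s,r=200,z=21):
    # p=(centre x,y, direction of tab1); s arc mm from tab1; row runs clockwise
    a=p[2]-s/200
    return np.array([p[0]+r*np.cos(a),p[1]+r*np.sin(a),z])
E
python3 - <<'E'
from h import *
from scipy.optimize import least_squares
np.set_printoptions(precision=3,suppress=True)
obs=[]; cs={}
for n in("top","scene"):
    for k in range(2):
        c=capture(n); cs[n]=c
        for i in range(6):
            for r in mark_of(f"tab{i+1}_foot",n)[:1]:
                if r["confidence"]>.4: obs.append((n,50*i,200,21,r["xy"]))
        for r in mark_of("pin",n)[:1]: obs.append((n,225,234,16,r["xy"]))
    q=spot_in("roller_a",n)
def res(p): return np.concatenate([proj(cs[n],arc(p,s,r,z))[0]-xy for n,s,r,z,xy in obs])
best=None
f=least_squares(res,[250,100,.5],loss="soft_l1",x_scale=[10,10,.1])
p=f.x;print(p,f.cost);
for o,e in zip(obs,res(p).reshape(-1,2)): print(o[0],o[1],o[2],e)
np.save("p.npy",p)
for i in range(6): print(i+1,arc(p,50*i))
for n in cs:
    im=cv2.resize(cs[n]["frame"][:,:,::-1],None,fx=4,fy=4,interpolation=cv2.INTER_CUBIC)
    for s,r,z in [(50*i,200,21) for i in range(6)]+[(225,234,16),(-45,200,31),(225,234,61)]+[(s,200,16) for s in range(-40,280,8)]:
        u=proj(cs[n],arc(p,s,r,z))[0]*4+1.5; cv2.circle(im,tuple(int(v) for v in u),2,(0,0,255) if z==16 else (0,255,0),-1)
    u=proj(cs[n],arc(p,125))[0]*4; x,y=int(u[0]),int(u[1]); cv2.imwrite(f"pics/{n}1.png",im[y-230:y+230,x-330:x+330])
    d=[arc(p,225,234,61)]
E
```

```text
[392.265  90.318   0.392] 361.2656864586803
top 0 200 [0.62  3.441]
top 50 200 [-2.255 -0.63 ]
top 100 200 [-0.702  1.46 ]
top 150 200 [-0.522  3.197]
top 250 200 [0.805 3.935]
top 225 234 [0.47  0.639]
top 0 200 [0.32  1.841]
top 50 200 [-2.355  0.07 ]
top 100 200 [-2.902  3.16 ]
top 150 200 [-0.422 -2.203]
top 250 200 [-0.795  3.235]
top 225 234 [1.47  0.939]
scene 0 200 [ 1.56  -1.714]
scene 50 200 [ 0.511 -0.125]
scene 100 200 [ 1.735 -5.525]
scene 150 200 [ 3.827 -2.586]
scene 200 200 [0.036 1.486]
scene 250 200 [ 0.446 -1.885]
scene 225 234 [ 0.563 -0.651]
scene 0 200 [ 2.76  -0.414]
scene 50 200 [-120.489 -192.225]
scene 100 200 [1.935 2.475]
scene 150 200 [1.427 1.414]
scene 200 200 [-0.864  2.086]
scene 250 200 [ 0.746 -2.285]
scene 225 234 [ 3.063 -0.151]
1 [577.096 166.722  21.   ]
2 [590.253 118.619  21.   ]
3 [591.1    68.756  21.   ]
4 [579.584  20.234  21.   ]
5 [556.422 -23.931  21.   ]
6 [523.053 -60.992  21.   ]
```

View pics/top1.png

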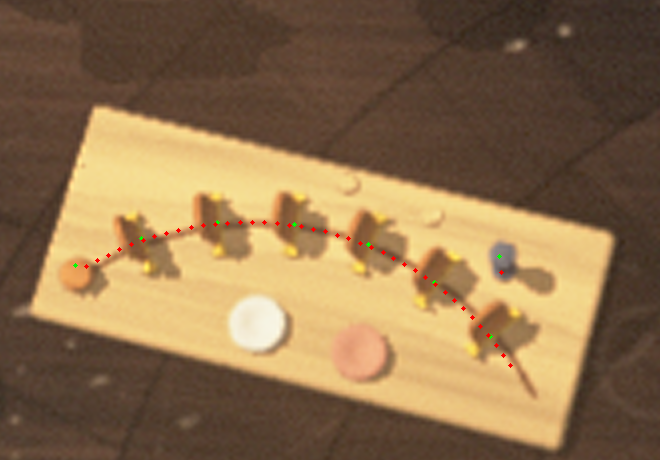

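View pics/scene1.png

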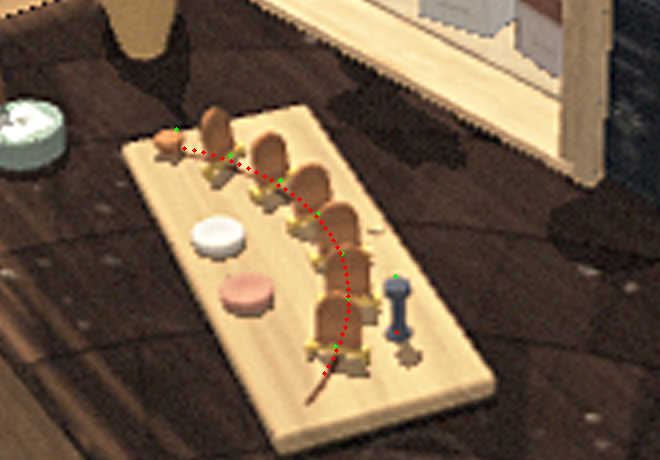

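```bash
cat > fit.py <<'E'
from h import *
from scipy.optimize import least_squares
np.set_printoptions(precision=3,suppress=True)
c=capture("top")
u0=proj(c,arc(np.load("p.npy"),125))[0]*4; off=np.array([int(u0[0])-330,int(u0[1])-230])
pts=[(0,141,243),(50,218,225),(100,297,224),(150,372,242),(200,438,278),(250,494,332)]
obs=[(s,200,21,(np.array([x,y])+off-1.5)/4) for s,x,y in pts]+[(-45,200,31,(np.array([77,272])+off-1.5)/4),(225,234,16,(np.array([502,271])+off-1.5)/4)]
f=least_squares(lambda p:np.concatenate([proj(c,arc(p,s,r,z))[0]-u for s,r,z,u in obs]),np.load("p.npy"))
p=f.x;print(p,f.fun.reshape(-1,2));np.save("p2.npy",p)
for s in(-45,0,200,225,250):print(s,arc(p,s))
# point cloud
v,u=np.mgrid[0:480,0:640];d=c["depth"];m=d>0
q=cv2.undistortPoints(np.stack([u[m],v[m]],1)[:,None].astype(float),K(c),np.array(c["D"]))[:,0]
X=np.c_[q,np.ones(len(q))]*d[m][:,None]@rot(c).T+np.array(c["position"])
np.save("X.npy",X)
for s in(-50,0,50,100,150,210):
    P=arc(p,s);a=p[2]-s/200;t=np.array([np.sin(a),-np.cos(a)]);n=np.array([np.cos(a),np.sin(a)])
    D=(X[:,:2]-P[:2]);k=(X[:,2]>95)&(X[:,2]<700)
    T=D@t;N=D@n
    for name,A,B in(("y tang",95,38),("y rad",38,95)):
        gap=np.hypot(np.maximum(abs(T)-A,0),np.maximum(abs(N)-B,0));gap[~k]=1e9
        i=gap.argmin();print(s,name,gap[i],X[i])
E
python3 fit.py
```

```text
[391.492  84.881   0.416] [[ 0.492 -0.011]
 [ 0.082 -0.125]
 [-0.39   0.162]
 [-0.527  0.361]
 [-0.157  0.485]
 [-0.035  0.055]
 [ 0.02  -0.187]
 [ 0.517 -0.736]]
-45 [551.78  204.496  21.   ]
0 [574.427 165.72   21.   ]
200 [558.356 -25.376  21.   ]
225 [543.308 -45.319  21.   ]
250 [525.89  -63.231  21.   ]
-50 y tang 52.346298895155456 [481.371 342.926 100.373]
-50 y rad 59.3382107969491 [614.527 354.566 144.987]
0 y tang 96.77021191327762 [612.748 355.172 142.401]
0 y rad 82.00551438560093 [757.501 183.249 282.891]
50 y tang 136.70124582713555 [614.527 354.566 144.987]
50 y rad 81.45871291022802 [769.853 103.403 283.318]
100 y tang 123.17597972517693 [757.501 183.249 282.891]
100 y rad 81.30435049090329 [769.362 107.732 284.058]
150 y tang 122.2293171139952 [767.202 121.274 282.365]
150 y rad 97.24346944556474 [779.211  35.625  96.02 ]
210 y tang 140.51050932952108 [779.211  35.625  96.02 ]
210 y rad 147.450037098288 [781.936   9.886 170.635]
```

```bash
cat > rows.py <<'E'
import sys
from h import *
# args: s,z[,dn] targets ; prints slide and rot rows from the measured pose
p=np.load("p2.npy");o=get_obs();R=Ro.from_euler("xyz",o["tcp_rot"]);P=np.array(o["tool_pos"])
S=[];T=[]
for a in sys.argv[1:]:
    s,z=map(float,a.split(","));X=arc(p,s,z=z)
    yaw=p[2]-s/200+np.pi
    S.append([round(float(v),3) for v in R.inv().apply(X-P)/200])
    T.append([round(float(v),3) for v in (R.inv()*Ro.from_euler("xyz",[np.pi,0,yaw])).as_rotvec()/np.pi])
print(o["time"],P,o["tcp_rot"],o["contact_force"],o["grip_width"]);print(S);print(T)
E
python3 rows.py -- 2>/dev/null; python3 rows.py -48,200
```

```text
2.8 [215.88189126 478.58030276 226.74910881] [3.14150534e+00 1.75295671e-06 2.71774770e+00] [-0.30803112 -0.00853853 -0.63013559] 91.82571077535538
[[-2.081, -0.551, 0.134]]
[[0.0, 0.0, -0.344]]
```

>>> {"name": "servo_tool", "arguments": {
  "slide": [
    [-0.2,-0.05,0],
    [-0.4,-0.1,0],
    [-0.6,-0.15,0],
    [-0.8,-0.2,0],
    [-1.0,-0.25,0]
  ],
  "rot": [
    [0,0,-0.04],
    [0,0,-0.08],
    [0,0,-0.12],
    [0,0,-0.16],
    [0,0,-0.2]
  ],
  "claw": [0,0,0,0,0]
}}

```text
time: 3.42
tool_pos: [378.6, 349.9, 226.8]
tcp_rot: [3.141, 0.0, -2.933]
contact_force: [0.3, 0.1, 0.5]
grip_width: 46.4
```

```bash
python3 rows.py -48,200
```

```text
3.425 [378.61153822 349.88644949 226.83921659] [ 3.14133148e+00  3.29482548e-04 -2.93286653e+00] [0.28153734 0.06056445 0.46441102] 46.399374038798655
[[-0.69, -0.877, 0.134]]
[[0.0, 0.0, -0.142]]
```

>>> {"name": "servo_tool", "arguments": {
  "slide": [
    [-0.17,-0.22,0.03],
    [-0.35,-0.44,0.06],
    [-0.52,-0.66,0.1],
    [-0.69,-0.877,0.134],
    [-0.69,-0.877,0.134]
  ],
  "rot": [
    [0,0,-0.035],
    [0,0,-0.07],
    [0,0,-0.105],
    [0,0,-0.142],
    [0,0,-0.142]
  ],
  "claw": [0,0,0,0,0]
}}

```text
time: 4.05
tool_pos: [550.5, 204.1, 198.7]
tcp_rot: [-3.141, -0.001, -2.495]
contact_force: [0.9, 0.6, 0.1]
grip_width: 0.6
```

```bash
python3 rows.py -48,160 -48,120 -48,80 -48,46 -48,46
python3 - <<'E'
from h import *
for n in("top","scene"):
    c=capture(n);x=proj(c,arc(np.load("p2.npy"),-48,z=200))[0]; print(x)
    im=cv2.resize(c["frame"][:,:,::-1],None,fx=3,fy=3); u=(x*3).astype(int); cv2.circle(im,tuple(int(i) for i in u),3,(0,0,255),-1)
    cv2.imwrite(f"pics/{n}2.png",im[max(0,u[1]-150):u[1]+250,max(0,u[0]-200):u[0]+400])
E
```

```text
4.05 [550.49448142 204.12353187 198.74239328] [-3.14137897e+00 -9.86594074e-04 -2.49491060e+00] [0.87323593 0.60315139 0.07239311] 0.5898672587289843
[[-0.006, 0.013, 0.194], [-0.007, 0.013, 0.394], [-0.007, 0.013, 0.594], [-0.007, 0.013, 0.764], [-0.007, 0.013, 0.764]]
[[-0.0, -0.0, -0.003], [-0.0, -0.0, -0.003], [-0.0, -0.0, -0.003], [-0.0, -0.0, -0.003], [-0.0, -0.0, -0.003]]
[178.57943598 226.91862959]
[249.4510098  145.72111136]
```

View pics/scene2.png

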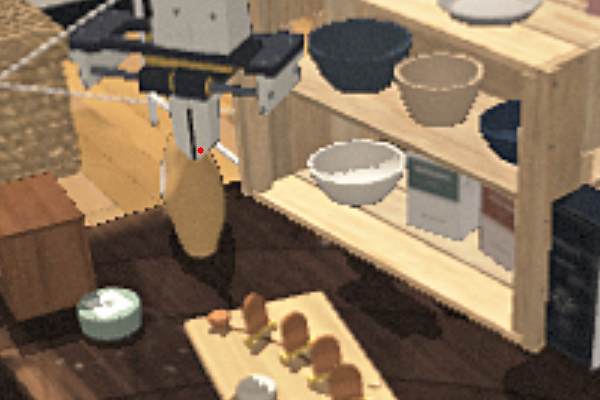

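The shut fingertips show at the red projected point, (200,150) in the crop, so the calibration agrees with the arm. I'm descending over the knob.

>>> {"name": "servo_tool", "arguments": {
  "slide": [
    [-0.006,0.013,0.2],
    [-0.006,0.013,0.4],
    [-0.006,0.013,0.6],
    [-0.006,0.013,0.76],
    [-0.006,0.013,0.76]
  ],
  "rot": [
    [0,0,0],
    [0,0,0],
    [0,0,0],
    [0,0,0],
    [0,0,0]
  ],
  "claw": [0,0,0,0,0]
}}

```text
time: 4.78
tool_pos: [545.2, 210.8, 46.3]
tcp_rot: [3.139, -0.004, -2.49]
contact_force: [-0.4, -0.4, 0.6]
grip_width: 0.2
```

```bash
python3 rows.py -40,46 -32,46 -24,46 -16,46 -8,46
```

```text
4.775 [545.20209643 210.7682392   46.27130428] [ 3.1393244  -0.00442765 -2.48975145] [-0.36446977 -0.39854238  0.58660223] 0.23095147212964115
[[-0.007, -0.07, 0.001], [-0.004, -0.11, 0.001], [-0.0, -0.15, 0.001], [0.005, -0.189, 0.001], [0.012, -0.229, 0.001]]
[[0.001, -0.001, 0.011], [0.001, -0.001, 0.024], [0.001, -0.001, 0.037], [0.001, -0.001, 0.05], [0.001, -0.001, 0.062]]
```

>>> {"name": "servo_tool", "arguments": {
  "slide": [
    [-0.007,-0.07,0.001],
    [-0.004,-0.11,0.001],
    [0,-0.15,0.001],
    [0.005,-0.189,0.001],
    [0.012,-0.229,0.001]
  ],
  "rot": [
    [0,0,0.011],
    [0,0,0.024],
    [0,0,0.037],
    [0,0,0.05],
    [0,0,0.062]
  ],
  "claw": [0,0,0,0,0]
}}

```text
time: 5.4
tool_pos: [573.8, 171.3, 47.7]
tcp_rot: [3.142, -0.0, -2.689]
contact_force: [-1.1, -0.3, -0.2]
grip_width: 0.2
```

```bash
python3 rows.py 2,46 12,46 22,46 32,46 42,46
```

```text
5.4 [573.77181148 171.26994834  47.74371833] [ 3.14153324e+00 -1.34951125e-04 -2.68868918e+00] [-1.10562365 -0.2721419  -0.22802231] 0.21009111052006538
[[0.01, -0.036, 0.009], [0.013, -0.086, 0.009], [0.019, -0.136, 0.009], [0.028, -0.185, 0.009], [0.039, -0.234, 0.009]]
[[0.0, -0.0, 0.015], [0.0, -0.0, 0.031], [0.0, -0.0, 0.047], [0.0, -0.0, 0.063], [0.0, -0.0, 0.079]]
```

>>> {"name": "servo_tool", "arguments": {
  "slide": [
    [0.01,-0.036,0.009],
    [0.013,-0.086,0.009],
    [0.019,-0.136,0.009],
    [0.028,-0.185,0.009],
    [0.039,-0.234,0.009]
  ],
  "rot": [
    [0,0,0.015],
    [0,0,0.031],
    [0,0,0.047],
    [0,0,0.063],
    [0,0,0.079]
  ],
  "claw": [0,0,0,0,0]
}}

```text
time: 6.02
tool_pos: [587.4, 125.8, 45.9]
tcp_rot: [3.142, 0.0, -2.937]
contact_force: [0.4, 0.9, 0.3]
grip_width: 0.1
```

```bash
python3 rows.py 52,46 62,46 72,46 82,46 92,46
cat > look.py <<'E'
import sys
from h import *
p=np.load("p2.npy")
c=capture("scene");im=cv2.resize(c["frame"][:,:,::-1],None,fx=4,fy=4,interpolation=cv2.INTER_CUBIC)
u=(proj(c,arc(p,125))[0]*4).astype(int);cv2.imwrite(sys.argv[1],im[u[1]-300:u[1]+250,u[0]-300:u[0]+300])
E
python3 look.py pics/s3.png
```

```text
6.025 [587.38453455 125.77765218  45.93844143] [ 3.14155146e+00  9.75155873e-05 -2.93739256e+00] [0.37470882 0.85529075 0.2612269 ] 0.11777664658582936
[[0.002, -0.05, -0.0], [0.005, -0.1, -0.0], [0.012, -0.149, -0.0], [0.02, -0.198, -0.0], [0.031, -0.247, -0.0]]
[[0.0, 0.0, 0.015], [0.0, 0.0, 0.031], [0.0, 0.0, 0.047], [0.0, 0.0, 0.063], [0.0, 0.0, 0.079]]
```

View pics/s3.png

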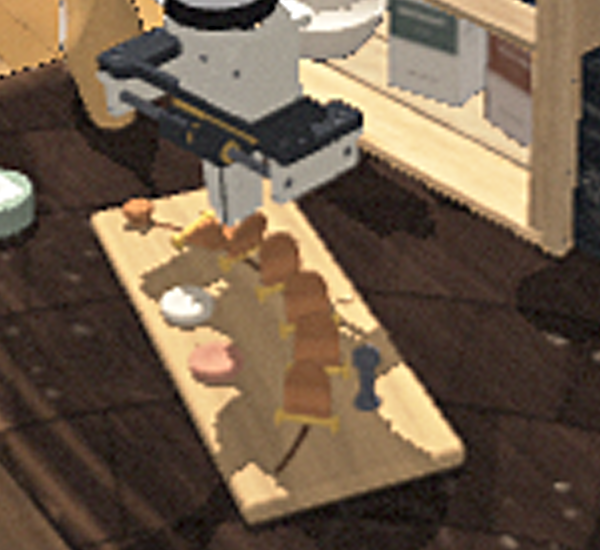

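Tab 1 lies flat at about (205,238) and tab 2 is being touched. Tabs 3–6 and the pin at (367,380) are untouched. I'm carrying on.

>>> {"name": "servo_tool", "arguments": {
  "slide": [
    [0.002,-0.05,0],
    [0.005,-0.1,0],
    [0.012,-0.149,0],
    [0.02,-0.198,0],
    [0.031,-0.247,0]
  ],
  "rot": [
    [0,0,0.015],
    [0,0,0.031],
    [0,0,0.047],
    [0,0,0.063],
    [0,0,0.079]
  ],
  "claw": [0,0,0,0,0]
}}

```text
time: 6.7
tool_pos: [591.3, 76.2, 45.9]
tcp_rot: [3.142, 0.0, 3.098]
contact_force: [-0.4, 0.3, -0.3]
grip_width: 0.2
```

```bash
python3 rows.py 102,46 112,46 122,46 132,46 142,46
```

```text
6.7 [591.30733768  76.18699572  45.93475026] [3.14152889e+00 7.52575932e-05 3.09766855e+00] [-0.35982489  0.26161652 -0.3164137 ] 0.20717040740787113
[[0.001, -0.05, -0.0], [0.005, -0.1, -0.0], [0.011, -0.15, -0.0], [0.02, -0.199, -0.0], [0.031, -0.248, -0.0]]
[[0.0, 0.0, 0.016], [0.0, 0.0, 0.032], [0.0, 0.0, 0.048], [0.0, 0.0, 0.064], [0.0, 0.0, 0.08]]
```

>>> {"name": "servo_tool", "arguments": {
  "slide": [
    [0.001,-0.05,0],
    [0.005,-0.1,0],
    [0.011,-0.15,0],
    [0.02,-0.199,0],
    [0.031,-0.248,0]
  ],
  "rot": [
    [0,0,0.016],
    [0,0,0.032],
    [0,0,0.048],
    [0,0,0.064],
    [0,0,0.08]
  ],
  "claw": [0,0,0,0,0]
}}

```text
time: 7.32
tool_pos: [582.9, 27.0, 45.9]
tcp_rot: [3.141, 0.0, 2.846]
contact_force: [-0.0, 0.1, -0.5]
grip_width: 0.3
```

```bash
python3 rows.py 151,46 160,46 168,46 177,46 185,46
```

```text
7.325 [582.90710486  26.95709187  45.93170317] [3.14149673e+00 9.52948739e-06 2.84641906e+00] [-0.0316463   0.13451    -0.49009261] 0.290630903523064
[[0.001, -0.045, -0.0], [0.004, -0.09, -0.0], [0.008, -0.13, -0.0], [0.015, -0.174, -0.0], [0.023, -0.213, -0.0]]
[[0.0, 0.0, 0.014], [0.0, 0.0, 0.028], [0.0, 0.0, 0.041], [0.0, 0.0, 0.055], [0.0, -0.0, 0.068]]
```

>>> {"name": "servo_tool", "arguments": {
  "slide": [
    [0.001,-0.045,0],
    [0.004,-0.09,0],
    [0.008,-0.13,0],
    [0.015,-0.174,0],
    [0.023,-0.213,0]
  ],
  "rot": [
    [0,0,0.014],
    [0,0,0.028],
    [0,0,0.041],
    [0,0,0.055],
    [0,0,0.068]
  ],
  "claw": [0,0,0,0,0]
}}

```text
time: 7.95
tool_pos: [566.2, -12.4, 45.9]
tcp_rot: [3.142, -0.0, 2.633]
contact_force: [-0.4, -0.9, 0.1]
grip_width: 0.8
```

```bash
python3 rows.py 189,46 193,46 197,46 201,46 203,46;python3 look.py pics/s4.png
```

```text
7.95 [566.16520602 -12.38737032  45.91364742] [ 3.14153908e+00 -4.52641094e-05  2.63335789e+00] [-0.3949437  -0.89356724  0.06927317] 0.7697168955282936
[[-0.0, -0.021, -0.0], [0.0, -0.041, -0.0], [0.001, -0.061, -0.0], [0.003, -0.081, -0.0], [0.004, -0.091, -0.0]]
[[0.0, -0.0, 0.007], [0.0, -0.0, 0.013], [0.0, -0.0, 0.019], [0.0, -0.0, 0.026], [0.0, -0.0, 0.029]]
```

View pics/s4.png

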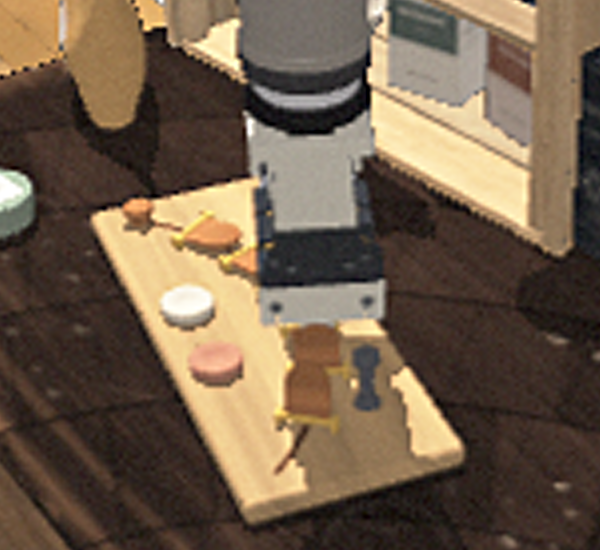

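Tabs 1 and 2 are flat, 3 and 4 are hidden behind the gripper, and 5 (317,345) and 6 (308,390) are standing. Next is a slow push on tab 5.

>>> {"name": "servo_tool", "arguments": {
  "slide": [
    [0,-0.021,0],
    [0,-0.041,0],
    [0.001,-0.061,0],
    [0.003,-0.081,0],
    [0.004,-0.091,0]
  ],
  "rot": [
    [0,0,0.007],
    [0,0,0.013],
    [0,0,0.019],
    [0,0,0.026],
    [0,0,0.029]
  ],
  "claw": [0,0,0,0,0]
}}

```text
time: 8.62
tool_pos: [556.8, -27.6, 45.9]
tcp_rot: [3.142, -0.0, 2.544]
contact_force: [0.7, 0.4, -0.1]
grip_width: 0.3
```

```bash
python3 rows.py 203,100 203,150 203,200;python3 look.py pics/s5.png
```

```text
8.625 [556.79192962 -27.64155281  45.93604592] [ 3.14150293e+00 -3.16844244e-05  2.54399394e+00] [ 0.68613222  0.44994614 -0.10445802] 0.333383974327654
[[-0.0, -0.001, -0.27], [-0.0, -0.001, -0.52], [-0.0, -0.001, -0.77]]
[[0.0, -0.0, 0.0], [0.0, -0.0, 0.0], [0.0, -0.0, 0.0]]
```

View pics/s5.png

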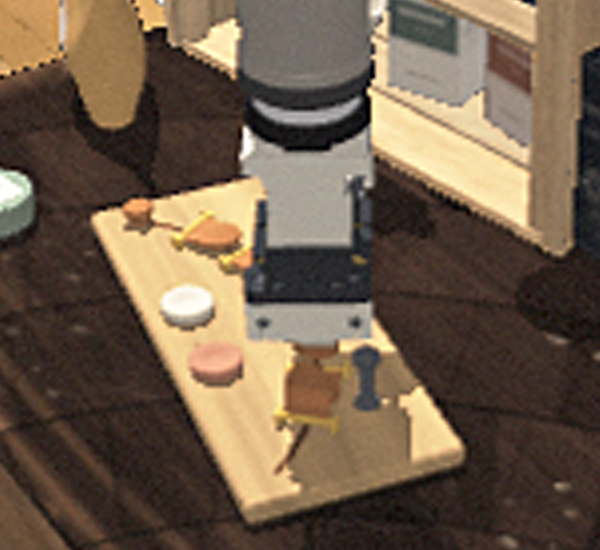

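Tab 5 is mostly hidden under the gripper. Tab 6 still stands at (310,390) and the pin is untouched. I'm lifting straight up to check.

>>> {"name": "servo_tool", "arguments": {
  "slide": [
    [0,0,-0.1],
    [0,0,-0.3],
    [0,0,-0.55],
    [0,0,-0.8],
    [0,0,-1.0]
  ],
  "rot": [
    [0,0,0],
    [0,0,0],
    [0,0,0],
    [0,0,0],
    [0,0,0]
  ],
  "claw": [0,0,0,0,0]
}}

```text
time: 9.3
tool_pos: [557.1, -27.4, 248.3]
tcp_rot: [3.141, 0.002, 2.545]
contact_force: [0.7, -0.2, -1.2]
grip_width: 0.2
```

```bash
python3 rows.py 203,300;python3 look.py pics/s6.png
```

```text
9.3 [557.09220464 -27.38153602 248.26482409] [3.14067290e+00 1.77728756e-03 2.54515963e+00] [ 0.71751632 -0.17482046 -1.21966011] 0.15102079266640617
[[-0.0, -0.003, -0.259]]
[[0.0, 0.001, 0.001]]
```

View pics/s6.png

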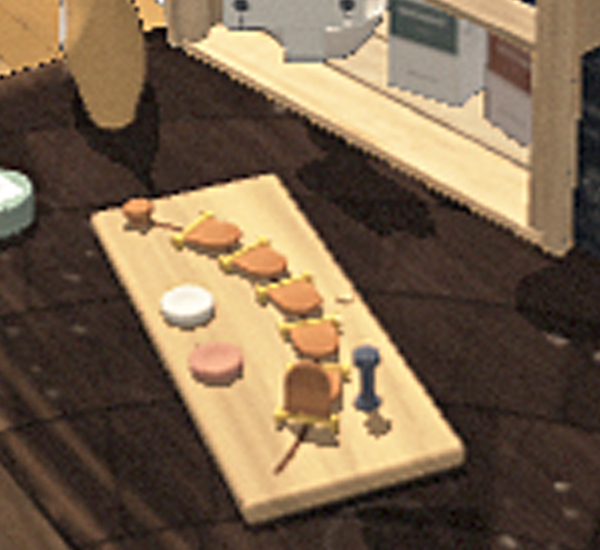

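Tabs 1–5 lie flat; tab 5 is partly behind tab 6, at (333,382). Tab 6 stands at (310,390), the pin and tokens haven't moved, and the gripper is clear. I'll let the arm settle and hand in.

>>> {"name": "servo_tool", "arguments": {
  "slide": [
    [0,0,0],
    [0,0,0],
    [0,0,0]
  ],
  "rot": [
    [0,0,0],
    [0,0,0],
    [0,0,0]
  ],
  "claw": [0,0,0]
}}

```text
time: 9.72
tool_pos: [556.3, -27.3, 244.4]
tcp_rot: [-3.141, -0.003, 2.545]
contact_force: [0.3, 0.1, -0.2]
grip_width: 0.7
```

```bash
python3 -c "
from plant import *
print(close_job())"
```

```text
the job is handed in; nothing more can be done
None
```

The day counter is up to date: tabs 1–5 lie flat and tab 6, past the pin, is still standing. The pin was between the fifth and sixth tabs. I traced the shut fingertips along the arc from the wooden knob at 46 mm height, tipped the five tabs in order, then lifted straight up. I handed the job in at about 9.7 s.

- **Final picture:** it shows tabs 1–4 clearly flat. Tab 5 is flat but partly hidden behind tab 6. The pin and both clay tokens had not moved.
- **Forces:** the readings after each move stayed at about 1.5 N or less.
- **Not checked:** I took no final overhead picture of tab 5 and no last look at the things right of the board; the arm did not go near those.
- **Disagreements:** the foot positions from the networks were up to about 5 px off, with one gross outlier, so I refined the arc from tab positions I read off the overhead picture. After the first descent the tool was about 6 mm off the planned point; I corrected that before touching any tab.

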